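# Ratchet the cheese press down

## Task

Take the ratchet wrench from the grey mat, put its socket fully down over the hex nut on top of the little cheese press, and tighten the nut clockwise (seen from above) with back-and-forth swings of the wrench until the press plate bears firmly on the mould lid: stop as soon as the nut goes clearly stiff, do not over-tighten it. Then lift the wrench off and lay it flat on the grey mat again, turning the nut with the wrench only and leaving everything else where it stands.

Things in the scene. Friction and masses are not known exactly. Their poses are not given: they have to be found in the camera images.
- wrench_grip (a point): Centre of the wrench's black rubber handle: a bar 125 mm long (x), 24 mm wide (y), 30 mm high; on the mat this point is 15 mm above the mat. Axes: z up when it lies as at the start, +x from handle to head. The socket's axis is parallel to z, 125 mm away along +x. Wrench about 0.22 m long, 0.42 kg; it balances about 65 mm from the socket axis.
- socket_mouth (a point): Centre of the socket's open underside, 15 mm below the handle's centre line. Round steel head, 62 mm across, 35 mm high. Hexagonal hole 31.4 mm across flats, 23.5 mm deep. Axes turn with the socket: flats face along x and every 60 degrees. A corner mismatch rests the socket on the nut's taper, mouth about 7 mm below the nut's top; seated it is 23.5 mm below.
- nut_top (a point): Top centre of the hex nut on the press, on its vertical axis, about 208 mm above the table; the crossbar's top is 43 mm lower. Hexagon 30 mm across flats, 14 mm high, above it a taper 8.5 mm high to an 18 mm flat nose (this point). Axes turn with the nut: flats face along x and every 60 degrees. About 11 degrees of play in the socket. The nut does not rise or fall.
- plate_face (a point): Centre of the underside of the press plate, a steel disc 104 mm across, 10 mm thick, hanging below the crossbar on the nut's axis. It starts 9 to 13 mm above the mould lid and goes down 6 mm per radian of clockwise nut turning. The clamping force is the torque beyond 0.4 N m divided by 6 mm; at rest the press keeps up to about 65 N of it.
- press: The bench cheese press: steel base 220 x 270 x 15 mm, bolted down, two columns 22 mm thick at y = +-105 mm, and a crossbar 46 x 250 mm along its y axis with its top 165 mm up (column caps to 173 mm). Origin: centre of the base's underside, below the nut; z up.
- plate: The press plate (see plate_face); origin at the centre of its underside. Before lifting the wrench off, let it back a little anticlockwise: a socket still under load or lifted askew binds on the nut.
- nut: The hex nut; origin on its axis, 22.5 mm below its top. Turning it clockwise takes about 0.4 N m while the plate is in the air; once the plate bears on the lid the torque climbs within a few degrees. 0.7 to 1.1 N m about its axis (the hand's sideways force times its lever plus the hand's own twist) is firm and right; above 1.8 N m is over-tightened. It does not run back when let go.
- mould: White round cheese mould, 116 mm across, 75 mm high with its lid, 0.9 kg, standing loose on a white disc in the press below the plate. Origin: centre of its underside.
- wrench: The ratchet wrench; origin under the head on the socket's axis, handle to -x, z up. Swung clockwise seen from above, the ratchet (28 teeth, 13 degrees a click) carries the socket along; swung anticlockwise the socket slips with light clicks. Pushed down with 5 to 10 N on the nut and swung clockwise (60 degrees at most) the socket finds the corners and drops to its seat.
- mat_top (a point): Centre of the top face of the grey mat, fixed, 300 mm (its x) by 200 mm (its y), 4 mm thick. The wrench lies on its +y half, parallel to x within some degrees, head to +x; a plain open-ended spanner without a round socket head lies on the -y half.
- spanner: Plain flat spanner on the mat: leave alone.
- spare_mould: Empty white mould cup, 104 mm across, 75 mm high, at the back: leave alone.
- spray: White bottle, 68 mm across, 190 mm high, to the left: leave alone.
- cheese_a: Small cheese, 96 mm across, 34 mm high: leave alone.
- cheese_b: Small cheese, 96 mm across, 34 mm high: leave alone.
- follower: Spare white lid disc, 104 mm across, 12 mm thick: leave alone.
- brush: Cleaning brush: leave alone.
Things that resemble listed ones, but are neither listed nor needed, are in the scene too. Of the things that look like the wrench, take the one that is farthest from the robot's base at the start.

How it is judged:
By the outcome, as a careful person would: the job done as asked, in the order asked, and still so for the second after the job is handed in, with the robot touching nothing.
It also fails if it takes over 72 s, if anything falls off the work surface, if the arm or the gripper's body presses on something with over 40 N, if the wrist force passes 120 N, or if a joint passes its speed limit or range.

## Robot

A 7-joint arm with a two-finger parallel gripper is mounted at the origin on the work surface. World frame = base frame: x ahead of the robot, y to its left, z up, the work surface at z = 0. Lengths are in m, angles in rad, forces in N, time in s.
With the tool pointing down it reaches from about 0.425 to 0.975 m from the base axis. Payload 16.7 kg.
Tool frame: the origin (TCP) lies at the very end of the fingers, on their centre line; the grasp point (between the pads) lies 19 mm behind it (bot.grip_point_offset is the x of the grasp point in the tool frame, in m); x points along the fingers, z is the direction in which the jaws open and shut, and the axes are right-handed (so a half turn about x gives the same grasp; the last joint's range is limited). The gripper opens to 85 mm and grips with 20 to 120 N. Pads are 22 mm wide; open, the fingers measure 114 mm over their backs; the gripper's body (76 mm by 85 mm) begins 54 mm behind the grasp point. The pads swing forward as they close: fully open they stand 13 mm farther back than shut.
Start: joints at [1.115, 0.426, 0.074, 1.606, -0.034, 1.111, -0.067], TCP at [0.204, -0.643, 0.231] pointing down, gripper open.
Joint ranges: [-2.85, 2.85], [-0.5, 2.14], [-1.23, 1.37], [0.21, 2.46], [-1.02, 4.16], [0.16, 2.05], [-2.73, 2.73]. Speed limits (rad/s): [1.89, 1.89, 2.39, 2.39, 3.01, 3.01, 3.01].

## Interface

Orientations are given as [roll, pitch, yaw] about the fixed x, y, z axes, in that order (R = Rz(yaw) Ry(pitch) Rx(roll)).
In Python, from station import bot gives the robot as it stands.
- The arm moves only by the tool jog_arm, never from a script. Its argument "steps" is a list of rows, each an object with "grip": the opening, from -1 (shut) to 1 (fully open), so that 0 is half open; "offset": the shift along the tool's x, y, z in cm, a list of three; "spin": the turn about the tool's x in rad. A call has 1 to 10 rows; each row shifts and turns the pose as measured when the row begins, along the tool's axes as they then stand; what a row does not reach is not made up. A row lasts 1/8 s, in which the tool goes at most 62.5 mm and 10.7 degrees, less where a joint would pass 70% of its speed; a pose out of reach is approached as far as the arm can. A call is refused whole if a number of a shift passes 6.25 or a number of a turn 0.188, either way. A call with a gripper value outside its range is refused whole. The fingers move at their own pace and stop on an object; "squeeze" is the grip in N (left out, the last holds). Time passes only in rows, so rows that do not move let the fingers close. It gives the time, the measured TCP pose, the force and the opening at its end, in the units of the state.
- bot.get_obs(): the state, without advancing time (a new reading comes with each control period).
- bot.grab_frame(name): name is "side" or "top" or "wrist"; returns a dict with "img" (384x512x3 uint8, red, green, blue), "intrinsics" (3x3 intrinsics, pixels), "rvec" (rotation vector, rad) and "tvec" (3), from world to camera coordinates, as OpenCV has them; the wrist camera has in their place "mount" (4x4, takes a point from camera to tool coordinates, whose origin is the TCP and whose axes are the tool frame's). Camera axes: x right, y down, z forward; pixel columns grow to the right and rows downward; lengths in m; the calibration is good to about 2 mm. The wrist camera is an equidistant fisheye: a pixel r from the principal point sees the ray r / f radians off the axis. A picture is of the moment at which its call begins: read the wrist's pose just before it. There is no depth.
- bot.finish_job(): hands the job in, once; it reports no verdict.
The state is a dict: "t": time; "q": joint angles; "qvel": joint speeds; "effort": joint torques, N m; "tcp_pos": TCP position; "eef_rot": TCP orientation; "force": force on the tool from outside, world axes, zero at the start; "torque": the same for the moment, N m; "grip_width": finger opening in m.
Only numpy, scipy, OpenCV 4.12 (cv2) and the standard library are available. Lean on these libraries where they do the work, as an engineer would, in place of code of your own. Each camera call takes 0.05 s, during which the arm holds its last target. There are 200 camera calls.

## Working session

There is one attempt and no reset: what is moved stays moved. The work goes in short steps, Python scripts to look and compute and a tool call to move; the robot and the scene stay as the last step left them, time stands still between calls to the robot, and variables do not carry over. Pictures are saved under pics/ and viewed, about 8 in all and at most 12, crops included, and the job is handed in when it is done.

Besides the shell and the picture viewer there is one more tool, called after ">>>" as name(argument=value, ...), one argument or row to a line, values as JSON. jog_arm: Moves the arm, as the interface text tells. Its arguments: {"type":"object","properties":{"steps":{"type":"array"},"squeeze":{"type":"number"}},"required":["steps"]}

```bash
ls; mkdir -p pics; python3 - <<'E'
from station import bot
import cv2,numpy as np
o=bot.get_obs(); print({k:np.round(v,3) for k,v in o.items()}, bot.grip_point_offset)
ims=[]
for n in("top","side"):
    f=bot.grab_frame(n); np.savez("pics/%s0.npz"%n,**f); print(n,f["intrinsics"],f["rvec"],f["tvec"])
    cv2.imwrite("pics/%s0.png"%n,f["img"][:,:,::-1]); ims.append(f["img"][:,:,::-1])
cv2.imwrite("pics/both0.png",cv2.resize(np.vstack(ims),None,fx=.78,fy=.78))
E
```

```text
pics
{'t': np.float64(0.0), 'q': array([ 1.114,  0.427,  0.074,  1.607, -0.034,  1.111, -0.067]), 'qvel': array([ 0.   , -0.   ,  0.001,  0.   ,  0.001,  0.002,  0.001]), 'effort': array([-0.0000e+00, -9.4983e+01,  3.7610e+00, -4.6354e+01,  1.9000e-02,
        1.0000e-02,  0.0000e+00]), 'tcp_pos': array([ 0.204, -0.643,  0.231]), 'eef_rot': array([-3.066,  1.569,  1.953]), 'force': array([ 0.321, -0.961, -0.164]), 'torque': array([ 0.048, -0.03 ,  0.014]), 'grip_width': np.float64(0.085)} -0.0187
top [[408.40740515   0.         262.03479885]
 [  0.         408.40740515 184.4597002 ]
 [  0.           0.           1.        ]] [ 2.12889391 -2.10829832  0.21004646] [-0.02089627  0.50182199  1.60780022]
side [[490.2078514    0.         258.36074499]
 [  0.         490.2078514  191.2429372 ]
 [  0.           0.           1.        ]] [ 2.14146797 -0.20720714  0.11474467] [-0.45281067  0.17223524  1.85251884]
```

View pics/both0.png

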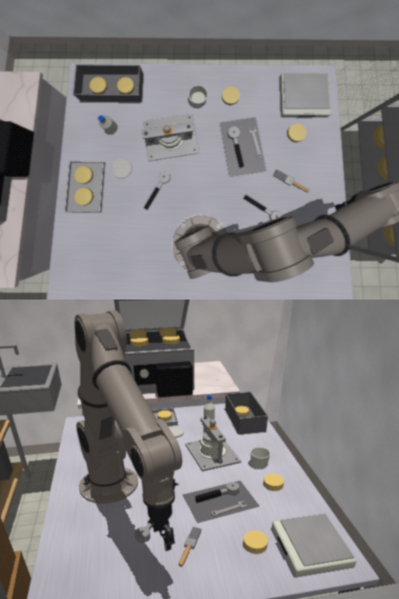

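The top view (shown at 0.78) has three ratchet-like tools: one on the grey mat (head about (235,131)), one lying left (165,176), and one partly under the arm (262,205). The one on the mat is farthest from the base (about (197,245)), so that is the one to take. I'll confirm it with an enlarged crop.

```bash
python3 - <<'E'
import cv2,numpy as np
a=cv2.imread("pics/top0.png")[135:235,175:350]; b=cv2.imread("pics/side0.png")[140:300,220:340]
a=cv2.resize(a,None,fx=4.5,fy=4.5,interpolation=cv2.INTER_CUBIC)
cv2.imwrite("pics/cropA.png",a); 
b=cv2.resize(b,None,fx=3.7,fy=3.7,interpolation=cv2.INTER_CUBIC); cv2.imwrite("pics/cropB.png",b)
print(a.shape,b.shape)
E
```

```text
(450, 788, 3) (592, 444, 3)
```

View pics/cropA.png

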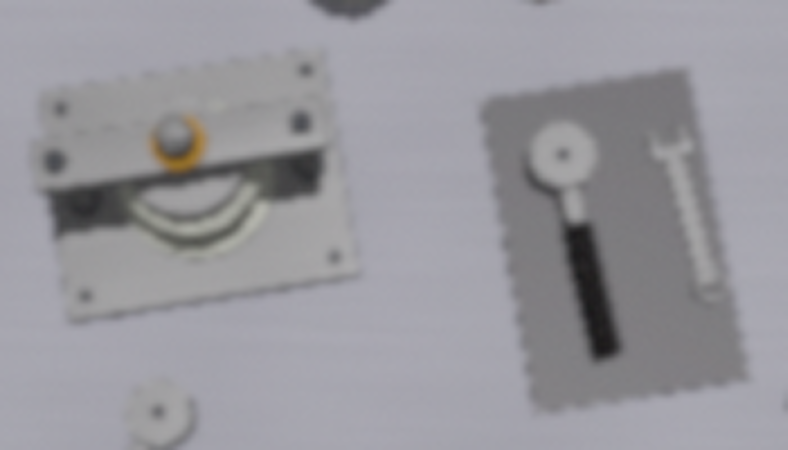

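View pics/cropB.png

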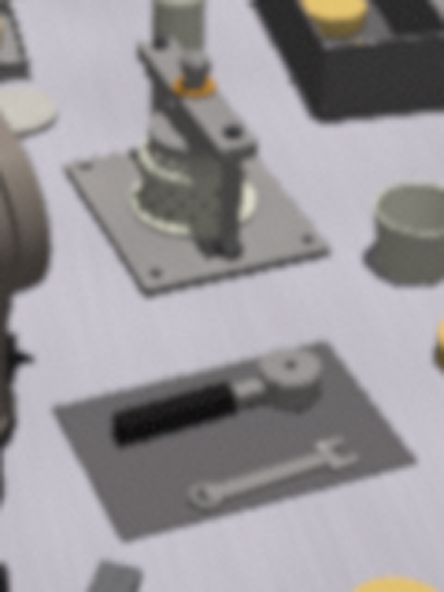

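The crops confirm it. The mat wrench has a round head at (562,153) and a black handle from (578,225) to (605,358), with the plain spanner to its right. The nut is on the crossbar at (175,133). Next I measure both.

```bash
cat > h.py <<'E'
import cv2,numpy as np
from scipy.spatial.transform import Rotation as R
def ray(f,uv):
    Rm=cv2.Rodrigues(f["rvec"])[0]; c=-Rm.T@f["tvec"]
    d=Rm.T@np.linalg.inv(f["intrinsics"])@np.array([*uv,1.]); return c,d
def plane(f,uv,z):
    c,d=ray(f,uv); return c+d*(z-c[2])/d[2]
def tri(rs):
    A=np.zeros((3,3));b=np.zeros(3)
    for c,d in rs:
        d=d/np.linalg.norm(d);P=np.eye(3)-np.outer(d,d);A+=P;b+=P@c
    p=np.linalg.solve(A,b); return p,[np.linalg.norm(np.cross(p-c,d/np.linalg.norm(d))) for c,d in rs]
def wray(f,uv,o):
    K=f["intrinsics"];v=(np.array(uv)-K[:2,2])/K[0,0];r=np.linalg.norm(v)
    d=np.array([*(v/max(r,1e-9)*np.sin(r)),np.cos(r)])
    T=np.eye(4);T[:3,:3]=R.from_euler("xyz",o["eef_rot"]).as_matrix();T[:3,3]=o["tcp_pos"];M=T@f["mount"]
    return M[:3,3],M[:3,:3]@d
E
python3 - <<'E'
from h import *
t=np.load("pics/top0.npz");s=np.load("pics/side0.npz")
def blob(f,lo,hi,box):
    x0,y0,x1,y1=box;g=f["img"][y0:y1,x0:x1].astype(int)
    m=((g.max(2)<=hi)&(g.max(2)>=lo)).astype(np.uint8)
    n,l,st,c=cv2.connectedComponentsWithStats(m);i=1+st[1:,4].argmax()
    ys,xs=np.nonzero(l==i);return np.c_[xs+x0,ys+y0],st[i]
P,st=blob(t,0,60,(295,182,318,218)); print("handle",st,P.mean(0))
r=cv2.minAreaRect(P.astype(np.float32));print(r)
W=np.array([plane(t,p,.034)[:2] for p in P]);w=W.mean(0);u=np.linalg.svd(W-w)[2][0];u*=np.sign(u[0])
print("handle c",w,"yaw",np.arctan2(u[1],u[0]),"len",np.ptp((W-w)@u))
head=(175+562/4.5-.4,135+153/4.5-.4)
print("head",plane(t,head,.039), "pred",w+.125*u)
# mat corners (crop)
for c in[(483,102),(688,70),(748,378),(537,412)]: print("mat",plane(t,(175+c[0]/4.5,135+c[1]/4.5),.004)[:2])
nt=(175+174/4.5,135+132/4.5);ns=(220+195/3.7,140+58/3.7)
print("nut",plane(t,nt,.208),plane(s,ns,.208),tri([ray(t,nt),ray(s,ns)]))
for c in[(40,95),(325,52),(358,272),(70,318)]: print("base",plane(t,(175+c[0]/4.5,135+c[1]/4.5),.015)[:2])
E
```

```text
handle [  6   3  11  29 149] [305.89261745 199.19463087]
((305.9117736816406, 199.14707946777344), (28.861740112304688, 5.093247890472412), 75.96376037597656)
handle c [ 0.44586629 -0.19499158] yaw 0.22176642608807626 len 0.1182347471554896
head [ 0.57218925 -0.16956673  0.039     ] pred [ 0.5678051  -0.16749744]
mat [ 0.62738578 -0.10072663]
mat [ 0.66050658 -0.29403886]
mat [ 0.36975355 -0.34237615]
mat [ 0.33689974 -0.14973435]
nut [0.54454196 0.1635673  0.208     ] [0.54965674 0.15431291 0.208     ] (array([0.5490506 , 0.16411952, 0.20190986]), [np.float64(0.002912616146805376), np.float64(0.00291261614680545)])
base [0.62701555 0.31336049]
base [0.67140091 0.0480616 ]
base [0.46239855 0.01436427]
base [0.41730431 0.2761944 ]
```

```bash
cat >> h.py <<'E'
def axes(o):
    M=R.from_euler("xyz",o["eef_rot"]).as_matrix(); return M
def wrap(a): return (a+np.pi)%(2*np.pi)-np.pi
def delta(o,p,zyaw=None):
    "total shift in tool axes (cm) now, and spin to bring tool z to zyaw (mod pi)"
    M=axes(o); d=M.T@(np.array(p)-o["tcp_pos"])*100
    y=np.arctan2(M[1,2],M[0,2]); s=0 if zyaw is None else -((zyaw-y+np.pi/2)%np.pi-np.pi/2)
    return np.round(d,2),round(s,3),round(y,3)
def show(o):
    print("t %.2f tcp %s zyaw %.3f down %s F %s T %s w %.4f q7 %.2f"%(o["t"],np.round(o["tcp_pos"],4),np.arctan2(axes(o)[1,2],axes(o)[0,2]),np.round(axes(o)[:,0],3),np.round(o["force"],1),np.round(o["torque"],2),o["grip_width"],o["q"][6]))
E
python3 - <<'E'
from h import *
from station import bot
o=bot.get_obs();show(o);print(axes(o).round(3))
print(np.round(bot.grab_frame("wrist")["mount"],3))
print(delta(o,[.463,-.191,.2],.21+np.pi/2))
E
```

```text
t 0.10 tcp [ 0.2037 -0.6431  0.2307] zyaw -1.264 down [-0.     0.001 -1.   ] F [-0.3 -0.5 -0. ] T [-0.02 -0.03 -0.04] w 0.0856 q7 -0.07
[[-0.     0.953  0.302]
 [ 0.001  0.302 -0.953]
 [-1.    -0.    -0.001]]
[[ 0.    -0.259  0.966 -0.142]
 [ 0.    -0.966 -0.259  0.065]
 [ 1.     0.    -0.     0.001]
 [ 0.     0.     0.     1.   ]]
(array([  3.1 ,  38.37, -35.27]), np.float64(0.097), np.float64(-1.264))
```

>>> jog_arm(
  steps=[
    {"grip":1,"offset":[0,3.8,-3.5],"spin":0},
    {"grip":1,"offset":[0,3.8,-3.5],"spin":0},
    {"grip":1,"offset":[0,3.8,-3.5],"spin":0},
    {"grip":1,"offset":[0.5,3.8,-3.5],"spin":0},
    {"grip":1,"offset":[0.5,3.8,-3.5],"spin":0},
    {"grip":1,"offset":[0.5,3.8,-3.5],"spin":0},
    {"grip":1,"offset":[0.5,3.8,-3.5],"spin":0},
    {"grip":1,"offset":[0.5,3.8,-3.5],"spin":0},
    {"grip":1,"offset":[0.5,3.8,-3.5],"spin":0},
    {"grip":1,"offset":[0,3.8,-3.5],"spin":0.097},
  ],
)

```text
t: 1.4
tcp_pos: [0.4651, -0.1838, 0.1984]
eef_rot: [-2.028, 1.569, 2.886]
force: [0.4, -1.4, 0.3]
grip_width: 0.0854
```

```bash
python3 - <<'E'
from h import *
from station import bot
o=bot.get_obs();show(o);print(delta(o,[.463,-.191,.2],.21+np.pi/2))
f=bot.grab_frame("wrist");np.savez("pics/w1.npz",o=o,**f);print(f["intrinsics"]);cv2.imwrite("pics/w1.png",f["img"][:,:,::-1])
E
```

```text
t 1.40 tcp [ 0.4651 -0.1838  0.1984] zyaw -1.369 down [-0.002  0.    -1.   ] F [ 0.4 -1.4  0.3] T [-0.09 -0.02  0.01] w 0.0854 q7 -1.17
(array([-0.16, -0.35,  0.66]), np.float64(-0.008), np.float64(-1.369))
[[297.31863964   0.         254.53213777]
 [  0.         297.31863964 189.49360752]
 [  0.           0.           1.        ]]
```

View pics/w1.png

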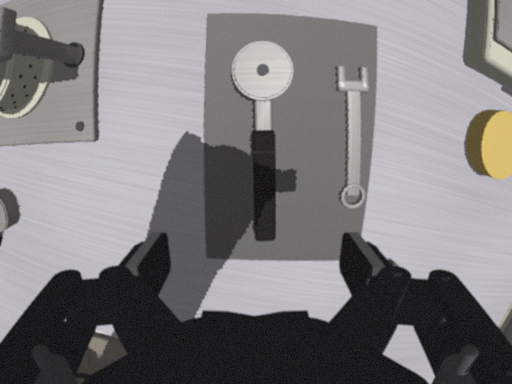

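The wrist view shows the wrench head at (262,70) and the handle from (263,131) to (265,241). The spanner at (352,130) will be clear of the fingers.

```bash
python3 - <<'E'
from h import *
from station import bot
f=dict(np.load("pics/w1.npz",allow_pickle=True));o=f["o"].item()
def pl(uv,z):
    c,d=wray(f,uv,o);return (c+d*(z-c[2])/d[2])[:2]
hd=pl((262,70),.039);a=pl((263.2,131),.034);b=pl((264.5,240.5),.034)
print("head",hd,"front",a,"back",b,"len",np.linalg.norm(a-b),"c",(a+b)/2)
u=(hd-(a+b)/2);print(np.linalg.norm(u),"yaw",np.arctan2(u[1],u[0]),np.arctan2(*(a-b)[::-1]))
L=pl((253.5,185),.034);Rr=pl((275,185),.034);print("width",np.linalg.norm(L-Rr),"mid",(L+Rr)/2)
g=hd-.105*u/np.linalg.norm(u);y=np.arctan2(u[1],u[0]);print("grasp",g)
o=bot.get_obs();print(delta(o,[*g,.1],y+np.pi/2),delta(o,[*g,.008],y+np.pi/2))
E
```

```text
head [ 0.57216674 -0.16975867] front [ 0.51120091 -0.18372998] back [ 0.39212463 -0.21055528] len 0.12206046639574858 c [ 0.45166277 -0.19714263]
0.1235762380537122 yaw 0.22345053309100504 0.22157933240077743
width 0.022907744047648122 mid [ 0.45537924 -0.19664794]
grasp [ 0.46977718 -0.19302622]
(array([ 9.87, -0.19,  1.58]), np.float64(-0.024), np.float64(-1.372)) (array([19.07, -0.2 ,  1.61]), np.float64(-0.024), np.float64(-1.372))
```

>>> jog_arm(
  steps=[
    {"grip":1,"offset":[3,-0.1,0.8],"spin":-0.024},
    {"grip":1,"offset":[4,-0.1,0.4],"spin":0},
    {"grip":1,"offset":[4,0,0.3],"spin":0},
  ],
)

```text
t: 1.82
tcp_pos: [0.4732, -0.1905, 0.0887]
eef_rot: [1.473, 1.564, 0.13]
force: [0.8, -0.0, 0.1]
grip_width: 0.085
```

```bash
python3 - <<'E'
from h import *
from station import bot
o=bot.get_obs();show(o);print(delta(o,[.4698,-.193,.008],.2234+np.pi/2))
E
```

```text
t 1.82 tcp [ 0.4732 -0.1905  0.0887] zyaw -1.342 down [ 0.006  0.001 -1.   ] F [ 0.8 -0.   0.1] T [-0.01 -0.05 -0.03] w 0.0850 q7 -1.18
(array([ 8.07, -0.44,  0.16]), np.float64(0.005), np.float64(-1.342))
```

>>> jog_arm(
  steps=[
    {"grip":1,"offset":[3,-0.3,0.2],"spin":0.005},
    {"grip":1,"offset":[3,-0.1,0],"spin":0},
    {"grip":1,"offset":[1.4,0,0],"spin":0},
    {"grip":1,"offset":[0,0,0],"spin":0},
  ],
)

```text
t: 2.33
tcp_pos: [0.4684, -0.1931, 0.01]
eef_rot: [2.204, 1.568, 0.857]
force: [0.0, 0.9, 0.1]
grip_width: 0.0855
```

```bash
python3 - <<'E'
from h import *
from station import bot
o=bot.get_obs();show(o);print(delta(o,[.4698,-.193,.008],.2234+np.pi/2))
E
```

```text
t 2.33 tcp [ 0.4684 -0.1931  0.01  ] zyaw -1.347 down [ 0.002  0.002 -1.   ] F [0.  0.9 0.1] T [ 0.03 -0.04 -0.01] w 0.0855 q7 -1.22
(array([0.2 , 0.14, 0.02]), np.float64(0.0), np.float64(-1.347))
```

>>> jog_arm(
  squeeze=100,
  steps=[
    {"grip":0,"offset":[0.2,0.1,0],"spin":0},
    {"grip":-1,"offset":[0,0,0],"spin":0},
    {"grip":-1,"offset":[0,0,0],"spin":0},
    {"grip":-1,"offset":[0,0,0],"spin":0},
    {"grip":-1,"offset":[0,0,0],"spin":0},
    {"grip":-1,"offset":[0,0,0],"spin":0},
    {"grip":-1,"offset":[0,0,0],"spin":0},
  ],
)

```text
t: 3.2
tcp_pos: [0.471, -0.1934, 0.011]
eef_rot: [1.503, 1.565, 0.156]
force: [-0.1, -0.0, -4.6]
grip_width: 0.0219
```

>>> jog_arm(
  steps=[
    {"grip":-1,"offset":[-1,0,0],"spin":0},
    {"grip":-1,"offset":[-2,0,0],"spin":0},
    {"grip":-1,"offset":[-2,0,0],"spin":0},
  ],
)

```text
t: 3.58
tcp_pos: [0.4695, -0.193, 0.062]
eef_rot: [2.03, 1.568, 0.683]
force: [0.3, 0.3, -2.8]
grip_width: 0.0225
```

```bash
python3 - <<'E'
from h import *
from station import bot
o=bot.get_obs();show(o)
f=bot.grab_frame("wrist");np.savez("pics/w2.npz",o=o,**f);cv2.imwrite("pics/w2.png",f["img"][:,:,::-1])
E
```

```text
t 3.58 tcp [ 0.4695 -0.193   0.062 ] zyaw -1.347 down [ 0.003  0.002 -1.   ] F [ 0.3  0.3 -2.8] T [-0.02  0.16 -0.04] w 0.0225 q7 -1.19
```

View pics/w2.png

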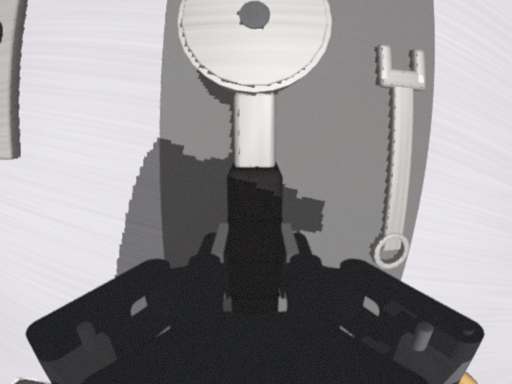

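The wrench is held, with its head hole at (254,15) and the handle along tool y. Next I work out where the socket axis lies in tool coordinates and plan the route to the nut.

```bash
python3 - <<'E'
from h import *
from station import bot
f=dict(np.load("pics/w2.npz",allow_pickle=True));o=f["o"].item()
M=f["mount"];K=f["intrinsics"]
def tl(uv,x):
    v=(np.array(uv)-K[:2,2])/K[0,0];r=np.linalg.norm(v);d=M[:3,:3]@np.array([*(v/r*np.sin(r)),np.cos(r)])
    return M[:3,3]+d*(x-M[0,3])/d[0]
for x in(-.030,-.028,-.026): print("hole",tl((254.3,15),x),"neck end",tl((255,166),x+.005))
o=bot.get_obs();show(o)
nut=np.array([.545,.1635])
for phi in(1.2,.9,.6):
    u=np.array([np.cos(phi),np.sin(phi)]);p=nut-.105*u
    print(phi,p,delta(o,[*p,.26],None))
E
```

```text
hole [-0.03        0.10323391  0.00037993] neck end [-0.025       0.04367792  0.00067738]
hole [-0.028       0.10390836  0.00037716] neck end [-0.023       0.04330857  0.00067981]
hole [-0.026       0.10458282  0.0003744 ] neck end [-0.021       0.04293921  0.00068223]
t 3.62 tcp [ 0.4706 -0.1934  0.0643] zyaw -1.347 down [ 0.005  0.001 -1.   ] F [ 0.4 -1.  -1.2] T [-0.15  0.03  0.  ] w 0.0224 q7 -1.19
1.2 [0.50695244 0.0656359 ] (array([-19.52,   9.39, -24.45]), 0, np.float64(-1.347))
0.9 [0.47973095 0.08125067] (array([-19.53,   7.08, -26.58]), 0, np.float64(-1.347))
0.6 [0.45833976 0.10421254] (array([-19.54,   5.5 , -29.29]), 0, np.float64(-1.347))
```

>>> jog_arm(
  steps=[
    {"grip":-1,"offset":[-3,0,0],"spin":-0.168},
    {"grip":-1,"offset":[-3,0,0],"spin":-0.168},
    {"grip":-1,"offset":[-3,0,0],"spin":-0.168},
    {"grip":-1,"offset":[-3,0,0],"spin":-0.168},
    {"grip":-1,"offset":[-3,0,0],"spin":-0.168},
    {"grip":-1,"offset":[-3,0,0],"spin":-0.168},
    {"grip":-1,"offset":[-3,0,0],"spin":-0.168},
    {"grip":-1,"offset":[0,4,0],"spin":0},
    {"grip":-1,"offset":[0,4,0],"spin":0},
    {"grip":-1,"offset":[0,4,0],"spin":0},
  ],
)

```text
t: 4.88
tcp_pos: [0.4835, -0.0746, 0.2826]
eef_rot: [-0.22, 1.564, -0.356]
force: [0.9, 0.2, -3.7]
grip_width: 0.022
```

```bash
python3 - <<'E'
from h import *
from station import bot
o=bot.get_obs();show(o);phi=1.4
print(delta(o,[.545-.104*np.cos(phi),.1635-.104*np.sin(phi),.262],phi-np.pi/2))
E
```

```text
t 4.88 tcp [ 0.4835 -0.0746  0.2826] zyaw -0.136 down [ 0.006 -0.002 -1.   ] F [ 0.9  0.2 -3.7] T [-0.08  0.01  0.04] w 0.0220 q7 -0.17
(array([ 2.05, 14.03,  2.49]), np.float64(0.035), np.float64(-0.136))
```

>>> jog_arm(
  steps=[
    {"grip":-1,"offset":[0,4,0.7],"spin":0.035},
    {"grip":-1,"offset":[0,4,0.7],"spin":0},
    {"grip":-1,"offset":[0,4,0.7],"spin":0},
    {"grip":-1,"offset":[1,2,0.2],"spin":0},
    {"grip":-1,"offset":[1,0,0],"spin":0},
    {"grip":-1,"offset":[0,0,0],"spin":0},
  ],
)

```text
t: 5.62
tcp_pos: [0.5284, 0.0663, 0.2619]
eef_rot: [-0.314, 1.563, -0.483]
force: [0.1, 0.6, -4.7]
grip_width: 0.0221
```

```bash
python3 - <<'E'
from h import *
from station import bot
o=bot.get_obs();show(o);phi=1.4
print(delta(o,[.545-.104*np.cos(phi),.1635-.104*np.sin(phi),.237],phi-np.pi/2))
f=bot.grab_frame("side");t=bot.grab_frame("top");np.savez("pics/s3.npz",o=o,**f);np.savez("pics/t3.npz",o=o,**t)
M=axes(o);hp=o["tcp_pos"]+M@np.array([-.028,.104,0])
def pr(f,p): return cv2.projectPoints(np.array([p],float),f["rvec"],f["tvec"],f["intrinsics"],None)[0].ravel().round(1)
print("head",hp,pr(f,hp),pr(t,hp))
a=f["img"][100:220,200:360,::-1];b=t["img"][110:230,150:310,::-1]
cv2.imwrite("pics/c3.png",np.vstack([cv2.resize(i,None,fx=2.5,fy=2.5,interpolation=cv2.INTER_CUBIC) for i in(a,b)]))
E
```

```text
t 5.62 tcp [0.5284 0.0663 0.2619] zyaw -0.169 down [ 0.007 -0.004 -1.   ] F [ 0.1  0.6 -4.7] T [-0.09  0.04 -0.  ] w 0.0221 q7 -0.55
(array([ 2.49, -0.54, -0.03]), np.float64(0.002), np.float64(-0.169))
head [0.54566356 0.16894572 0.28963639] [271.3 135.7] [209.5 158.3]
```

View pics/c3.png

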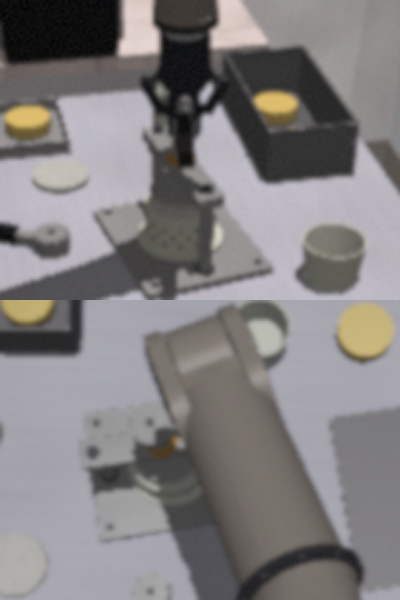

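The top crop (lower half) is blocked by the arm. The side crop shows the head behind the fingers near (180,150). I'll cross-check the nut's position from the press's bolts and caps in the first images.

```bash
python3 - <<'E'
from h import *
t=np.load("pics/top0.npz");s=np.load("pics/side0.npz")
A=lambda c:(175+(c[0]+.5)/4.5-.5,135+(c[1]+.5)/4.5-.5)
B=lambda c:(220+(c[0]+.5)/3.7-.5,140+(c[1]+.5)/3.7-.5)
print("caps",np.mean([plane(t,A(c),.174)[:2] for c in[(55,160),(300,122)]],0))
print("bolts",np.mean([plane(t,A(c),.018)[:2] for c in[(60,107),(306,68),(335,256),(85,295)]],0))
for z,c in((.208,(174,131)),): print("nut",plane(t,A(c),z))
print("side diag bolts",[plane(s,B(c),.018)[:2].round(4) for c in[(85,165),(155,272),(307,239)]], "mid",np.mean([plane(s,B(c),.018)[:2] for c in[(85,165),(307,239)]],0))
def grab(f,box):
    x0,y0,x1,y1=box;g=f["img"][y0:y1,x0:x1].astype(int);m=(g[...,0]-g[...,2]>50);ys,xs=np.nonzero(m);return xs+x0,ys+y0
for n,f,b in(("top",t,(205,155,225,180)),("side",s,(260,150,285,170))):
    xs,ys=grab(f,b);print(n,len(xs),xs.min(),xs.max(),ys.min(),ys.max(),plane(f,((xs.min()+xs.max())/2,(ys.min()+ys.max())/2),.168)[:2])
def pr(f,p): return cv2.projectPoints(np.array([p],float),f["rvec"],f["tvec"],f["intrinsics"],None)[0].ravel().round(1)
print(pr(s,[.545,.1635,.208]),pr(s,[.545,.1635,.168]),"crop",(pr(s,[.545,.1635,.208])-[220,140])*3.7)
E
```

```text
caps [0.54681249 0.16582204]
bolts [0.54772542 0.16605492]
nut [0.54685437 0.16508119 0.208     ]
side diag bolts [array([0.4434, 0.2638]), array([0.4816, 0.0372]), array([0.6588, 0.0664])] mid [0.55113645 0.16511902]
top 49 209 220 162 172 [0.54414456 0.16495663]
side 35 267 277 161 165 [0.54997375 0.1655802 ]
[271.1 154.7] [270.9 163.4] crop [189.07  54.39]
```

>>> jog_arm(
  steps=[
    {"grip":-1,"offset":[1.5,-0.3,0.24],"spin":0},
    {"grip":-1,"offset":[1.5,0,0],"spin":0},
    {"grip":-1,"offset":[1.2,0,0],"spin":0},
    {"grip":-1,"offset":[0.2,0,0],"spin":0},
  ],
)

```text
t: 6.22
tcp_pos: [0.531, 0.0605, 0.2158]
eef_rot: [-0.299, 1.561, -0.471]
force: [0.1, 0.8, -3.9]
grip_width: 0.0221
```

```bash
cat >> h.py <<'E'
def st(o,nut=(.5475,.1655)):
    show(o);M=axes(o);h=o["tcp_pos"]+M@np.array([.007,.104,0]);r=o["tcp_pos"][:2]-np.array(nut)
    F=o["force"];print("head",h.round(4),"phi %.3f"%(np.arctan2(M[1,2],M[0,2])+np.pi/2),"tool F",(M.T@F).round(1),"nut torque (clockwise +) Fpart %.2f Tz %.2f"%(r[0]*F[1]-r[1]*F[0],o["torque"][2]))
E
python3 -c "
from h import *
from station import bot
o=bot.get_obs();st(o)"
```

```text
t 6.22 tcp [0.531  0.0605 0.2158] zyaw -0.172 down [ 0.008 -0.004 -1.   ] F [ 0.1  0.8 -3.9] T [-0.17 -0.01 -0.01] w 0.0221 q7 -0.58
head [0.5489 0.1629 0.2085] phi 1.398 tool F [ 3.9  0.8 -0.1] nut torque (clockwise +) Fpart -0.00 Tz -0.01
```

>>> jog_arm(
  steps=[
    {"grip":-1,"offset":[0.3,0.23,-0.18],"spin":0},
    {"grip":-1,"offset":[0.3,0,0],"spin":0},
    {"grip":-1,"offset":[0.2,0,0],"spin":0},
  ],
)

```text
t: 6.6
tcp_pos: [0.5306, 0.0641, 0.2081]
eef_rot: [-0.12, 1.56, -0.292]
force: [1.4, 1.4, -1.8]
grip_width: 0.0221
```

```bash
python3 -c "
from h import *
from station import bot
o=bot.get_obs();st(o)"
```

```text
t 6.60 tcp [0.5306 0.0641 0.2081] zyaw -0.172 down [ 0.01  -0.003 -1.   ] F [ 1.4  1.4 -1.8] T [ 0.44 -0.3  -0.15] w 0.0221 q7 -0.59
head [0.5484 0.1665 0.201 ] phi 1.399 tool F [1.8 1.6 1.2] nut torque (clockwise +) Fpart 0.12 Tz -0.15
```

>>> jog_arm(
  steps=[
    {"grip":-1,"offset":[0.15,0,0],"spin":0},
    {"grip":-1,"offset":[0.15,0,0],"spin":0},
  ],
)

```text
t: 6.85
tcp_pos: [0.5309, 0.0642, 0.2054]
eef_rot: [-0.095, 1.559, -0.267]
force: [0.6, 1.6, -2.6]
grip_width: 0.0219
```

```bash
python3 -c "
from h import *
from station import bot
o=bot.get_obs();st(o)"
```

```text
t 6.85 tcp [0.5309 0.0642 0.2054] zyaw -0.172 down [ 0.011 -0.003 -1.   ] F [ 0.6  1.6 -2.6] T [ 0.26 -0.12 -0.05] w 0.0219 q7 -0.60
head [0.5487 0.1667 0.1982] phi 1.399 tool F [2.6 1.7 0.3] nut torque (clockwise +) Fpart 0.04 Tz -0.05
```

>>> jog_arm(
  steps=[
    {"grip":-1,"offset":[0.2,0,0],"spin":0},
    {"grip":-1,"offset":[0.2,0,0],"spin":0},
  ],
)

```text
t: 7.1
tcp_pos: [0.5309, 0.0642, 0.2012]
eef_rot: [-0.098, 1.559, -0.27]
force: [0.1, 0.9, -2.5]
grip_width: 0.0221
```

```bash
python3 -c "
from h import *
from station import bot
o=bot.get_obs();st(o)"
```

```text
t 7.10 tcp [0.5309 0.0642 0.2012] zyaw -0.172 down [ 0.011 -0.003 -1.   ] F [ 0.1  0.9 -2.5] T [ 0.37 -0.08 -0.06] w 0.0221 q7 -0.60
head [0.5487 0.1667 0.194 ] phi 1.399 tool F [ 2.5  0.9 -0.1] nut torque (clockwise +) Fpart -0.01 Tz -0.06
```

```bash
python3 - <<'E'
from h import *
from station import bot
o=bot.get_obs();f=bot.grab_frame("wrist");np.savez("pics/w4.npz",o=o,**f)
a=np.load("pics/w2.npz",allow_pickle=True)["img"]
cv2.imwrite("pics/w4.png",np.hstack([a[0:250,130:400,::-1],f["img"][0:250,130:400,::-1]]))
E
```

```text
(no output)
```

View pics/w4.png

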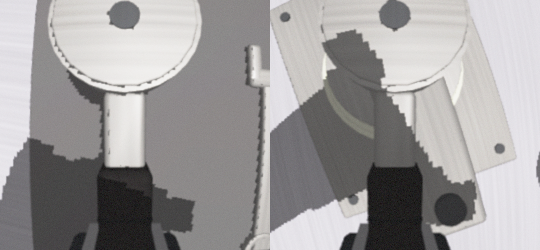

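The head sits in the same place in the image before and after, (124,15) against (125,15), so the wrench has not tilted in the grip. The mouth is past the taper stop at 0.201, so the socket seems to have lined up and is dropping. I'll keep lowering gently.

>>> jog_arm(
  steps=[
    {"grip":-1,"offset":[0.25,0,0],"spin":0},
    {"grip":-1,"offset":[0.25,0,0],"spin":0},
    {"grip":-1,"offset":[0.2,0,0],"spin":0},
  ],
)

```text
t: 7.52
tcp_pos: [0.5309, 0.0642, 0.1935]
eef_rot: [-0.095, 1.559, -0.267]
force: [0.4, 0.4, -3.3]
grip_width: 0.0219
```

```bash
python3 -c "
from h import *
from station import bot
o=bot.get_obs();st(o)"
```

```text
t 7.53 tcp [0.5309 0.0642 0.1935] zyaw -0.172 down [ 0.011 -0.003 -1.   ] F [ 0.4  0.4 -3.3] T [ 0.29 -0.09 -0.08] w 0.0219 q7 -0.61
head [0.5488 0.1666 0.1863] phi 1.399 tool F [3.3 0.4 0.3] nut torque (clockwise +) Fpart 0.04 Tz -0.08
```

>>> jog_arm(
  steps=[
    {"grip":-1,"offset":[0.15,0,0],"spin":0},
    {"grip":-1,"offset":[0.15,0,0],"spin":0},
  ],
)

```text
t: 7.78
tcp_pos: [0.5312, 0.064, 0.1906]
eef_rot: [-0.095, 1.559, -0.268]
force: [-3.2, -1.6, 9.0]
grip_width: 0.0222
```

```bash
python3 -c "
from h import *
from station import bot
o=bot.get_obs();st(o)"
```

```text
t 7.78 tcp [0.5312 0.064  0.1906] zyaw -0.172 down [ 0.012 -0.003 -1.   ] F [-3.2 -1.6  9. ] T [0.66 0.51 0.18] w 0.0222 q7 -0.61
head [0.5491 0.1665 0.1835] phi 1.399 tool F [-9.  -2.1 -2.8] nut torque (clockwise +) Fpart -0.30 Tz 0.18
```

Seated: the mouth is at about 0.1835 and Fz is +9. Now the first clockwise part-swing, following the arc about the nut (104 mm lever).

>>> jog_arm(
  steps=[
    {"grip":-1,"offset":[0,0.05,-1.04],"spin":0.1},
    {"grip":-1,"offset":[0.02,0.05,-1.04],"spin":0.1},
    {"grip":-1,"offset":[0.02,0.05,-1.04],"spin":0.1},
    {"grip":-1,"offset":[0.02,0.05,-1.04],"spin":0.1},
  ],
)

```text
t: 8.28
tcp_pos: [0.492, 0.0793, 0.1906]
eef_rot: [0.298, 1.558, -0.285]
force: [-3.3, 1.0, 4.4]
grip_width: 0.0219
```

```bash
python3 -c "
from h import *
from station import bot
o=bot.get_obs();st(o,(.549,.1665))"
```

```text
t 8.28 tcp [0.492  0.0793 0.1906] zyaw -0.583 down [ 0.012 -0.004 -1.   ] F [-3.3  1.   4.4] T [0.87 0.18 0.65] w 0.0219 q7 -1.02
head [0.5493 0.166  0.184 ] phi 0.987 tool F [-4.4 -0.9 -3.2] nut torque (clockwise +) Fpart -0.34 Tz 0.65
```

>>> jog_arm(
  steps=[
    {"grip":-1,"offset":[0.02,0.05,-1.06],"spin":0.1},
    {"grip":-1,"offset":[0.02,0.05,-1.06],"spin":0.1},
    {"grip":-1,"offset":[0.02,0.05,-1.06],"spin":0.1},
    {"grip":-1,"offset":[0.02,0.05,-1.06],"spin":0.1},
    {"grip":-1,"offset":[0.02,0.05,-1.06],"spin":0.1},
  ],
)

```text
t: 8.9
tcp_pos: [0.456, 0.1189, 0.1905]
eef_rot: [0.765, 1.555, -0.334]
force: [0.1, 0.0, 1.5]
grip_width: 0.0222
```

```bash
python3 -c "
from h import *
from station import bot
o=bot.get_obs();st(o,(.549,.1665))"
```

```text
t 8.90 tcp [0.456  0.1189 0.1905] zyaw -1.098 down [ 0.015 -0.005 -1.   ] F [0.1 0.  1.5] T [ 0.23 -0.39  0.42] w 0.0222 q7 -1.61
head [0.5487 0.1662 0.1847] phi 0.473 tool F [-1.5  0.1  0.1] nut torque (clockwise +) Fpart 0.00 Tz 0.42
```

>>> jog_arm(
  steps=[
    {"grip":-1,"offset":[0.03,0.05,-1.05],"spin":0.1},
    {"grip":-1,"offset":[0.03,0.05,-1.05],"spin":0.1},
    {"grip":-1,"offset":[0.03,0.05,-1.05],"spin":0.1},
    {"grip":-1,"offset":[0.03,0.05,-1.05],"spin":0.1},
  ],
)

```text
t: 9.4
tcp_pos: [0.4445, 0.1601, 0.19]
eef_rot: [1.136, 1.552, -0.374]
force: [0.0, -0.3, 2.8]
grip_width: 0.0221
```

```bash
python3 - <<'E'
from h import *
from station import bot
o=bot.get_obs();st(o,(.549,.1665))
f=bot.grab_frame("side");np.savez("pics/s5.npz",o=o,**f)
a=np.load("pics/side0.npz")["img"][140:225,235:315,::-1];b=f["img"][140:225,235:315,::-1]
cv2.imwrite("pics/s5.png",cv2.resize(np.hstack([a,b]),None,fx=5,fy=5,interpolation=cv2.INTER_CUBIC))
E
```

```text
t 9.40 tcp [0.4445 0.1601 0.19  ] zyaw -1.509 down [ 0.018 -0.007 -1.   ] F [ 0.  -0.3  2.8] T [-0.07 -0.42  0.32] w 0.0221 q7 -2.12
head [0.5484 0.1665 0.1847] phi 0.061 tool F [-2.8  0.   0.3] nut torque (clockwise +) Fpart 0.03 Tz 0.32
```

View pics/s5.png

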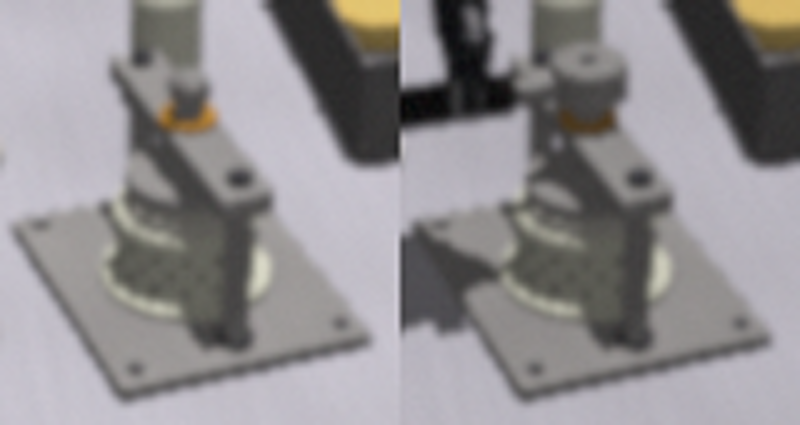

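The right half shows the plate clearly lower: its disc edge near (555,195) was at (150,180) in the left half. The head is down on the nut. Torque is still about 0.35 N m, so the plate is in the air. Swing back now.

>>> jog_arm(
  steps=[
    {"grip":-1,"offset":[0.02,0.05,1.05],"spin":-0.1},
    {"grip":-1,"offset":[0.02,0.05,1.05],"spin":-0.1},
    {"grip":-1,"offset":[0.02,0.05,1.05],"spin":-0.1},
    {"grip":-1,"offset":[0.02,0.05,1.05],"spin":-0.1},
    {"grip":-1,"offset":[0.02,0.05,1.05],"spin":-0.1},
  ],
)

```text
t: 10.07
tcp_pos: [0.4616, 0.1095, 0.1906]
eef_rot: [0.626, 1.549, -0.364]
force: [0.1, 1.9, 0.6]
grip_width: 0.022
```

```bash
python3 -c "
from h import *
from station import bot
o=bot.get_obs();st(o,(.549,.1665))"
```

```text
t 10.07 tcp [0.4616 0.1095 0.1906] zyaw -0.989 down [ 0.02  -0.008 -1.   ] F [0.1 1.9 0.6] T [ 0.77 -0.49  0.14] w 0.0220 q7 -1.49
head [0.5486 0.1665 0.1849] phi 0.581 tool F [-0.6  1.1 -1.6] nut torque (clockwise +) Fpart -0.17 Tz 0.14
```

>>> jog_arm(
  steps=[
    {"grip":-1,"offset":[0.01,0.05,1.05],"spin":-0.1},
    {"grip":-1,"offset":[0.01,0.05,1.05],"spin":-0.1},
    {"grip":-1,"offset":[0.01,0.05,1.05],"spin":-0.1},
    {"grip":-1,"offset":[0.01,0.05,1.05],"spin":-0.1},
    {"grip":-1,"offset":[0,0.05,1.05],"spin":-0.1},
  ],
)

```text
t: 10.7
tcp_pos: [0.5023, 0.0734, 0.1919]
eef_rot: [0.204, 1.547, -0.258]
force: [1.7, 5.5, -2.7]
grip_width: 0.0221
```

```bash
python3 -c "
from h import *
from station import bot
o=bot.get_obs();st(o,(.549,.1665))"
```

```text
t 10.70 tcp [0.5023 0.0734 0.1919] zyaw -0.463 down [ 0.023 -0.006 -1.   ] F [ 1.7  5.5 -2.7] T [ 1.3  -0.44  0.01] w 0.0221 q7 -0.90
head [0.5488 0.1665 0.1854] phi 1.108 tool F [ 2.7  5.6 -1. ] nut torque (clockwise +) Fpart -0.10 Tz 0.01
```

>>> jog_arm(
  steps=[
    {"grip":-1,"offset":[0.05,0.1,-0.83],"spin":0.08},
    {"grip":-1,"offset":[0.03,0.06,-0.83],"spin":0.08},
  ],
)

```text
t: 10.95
tcp_pos: [0.4885, 0.0819, 0.1904]
eef_rot: [0.36, 1.548, -0.262]
force: [-1.5, -0.0, 3.9]
grip_width: 0.0221
```

```bash
python3 -c "
from h import *
from station import bot
o=bot.get_obs();st(o,(.549,.1665))"
```

```text
t 10.95 tcp [0.4885 0.0819 0.1904] zyaw -0.622 down [ 0.022 -0.006 -1.   ] F [-1.5 -0.   3.9] T [ 0.61 -0.08  0.1 ] w 0.0221 q7 -1.07
head [0.5492 0.1664 0.1843] phi 0.949 tool F [-3.9 -0.9 -1.1] nut torque (clockwise +) Fpart -0.12 Tz 0.10
```

>>> jog_arm(
  steps=[
    {"grip":-1,"offset":[0.02,0.02,-0.42],"spin":0.04},
    {"grip":-1,"offset":[0.02,0.02,-0.42],"spin":0.04},
    {"grip":-1,"offset":[0.02,0.02,-0.42],"spin":0.04},
  ],
)

```text
t: 11.32
tcp_pos: [0.4789, 0.0896, 0.1903]
eef_rot: [0.476, 1.547, -0.265]
force: [-3.6, -0.5, 3.1]
grip_width: 0.0219
```

```bash
python3 -c "
from h import *
from station import bot
o=bot.get_obs();st(o,(.549,.1665))"
```

```text
t 11.32 tcp [0.4789 0.0896 0.1903] zyaw -0.741 down [ 0.023 -0.006 -1.   ] F [-3.6 -0.5  3.1] T [0.48 0.42 0.28] w 0.0219 q7 -1.20
head [0.5492 0.1663 0.1844] phi 0.830 tool F [-3.2 -2.7 -2.3] nut torque (clockwise +) Fpart -0.24 Tz 0.28
```

>>> jog_arm(
  steps=[
    {"grip":-1,"offset":[0.01,0.01,-0.43],"spin":0.04},
    {"grip":-1,"offset":[0.01,0.01,-0.43],"spin":0.04},
    {"grip":-1,"offset":[0.01,0.01,-0.43],"spin":0.04},
  ],
)

```text
t: 11.7
tcp_pos: [0.47, 0.0984, 0.1903]
eef_rot: [0.597, 1.546, -0.262]
force: [1.0, -0.7, 2.0]
grip_width: 0.0221
```

```bash
python3 -c "
from h import *
from station import bot
o=bot.get_obs();st(o,(.549,.1665))"
```

```text
t 11.70 tcp [0.47   0.0984 0.1903] zyaw -0.859 down [ 0.024 -0.007 -1.   ] F [ 1.  -0.7  2. ] T [ 0.19 -0.34  0.3 ] w 0.0221 q7 -1.34
head [0.5489 0.1663 0.1848] phi 0.712 tool F [-2.   0.3  1.2] nut torque (clockwise +) Fpart 0.12 Tz 0.30
```

>>> jog_arm(
  steps=[
    {"grip":-1,"offset":[0.01,0.01,-0.43],"spin":0.04},
    {"grip":-1,"offset":[0.01,0.01,-0.43],"spin":0.04},
    {"grip":-1,"offset":[0.01,0.01,-0.43],"spin":0.04},
  ],
)

```text
t: 12.08
tcp_pos: [0.4626, 0.1082, 0.1902]
eef_rot: [0.71, 1.544, -0.266]
force: [0.1, -0.6, -0.4]
grip_width: 0.0217
```

```bash
python3 -c "
from h import *
from station import bot
o=bot.get_obs();st(o,(.549,.1665))"
```

```text
t 12.07 tcp [0.4626 0.1082 0.1902] zyaw -0.977 down [ 0.026 -0.007 -1.   ] F [ 0.1 -0.6 -0.4] T [ 0.26 -0.15  0.4 ] w 0.0217 q7 -1.47
head [0.5489 0.1663 0.1851] phi 0.594 tool F [ 0.4 -0.2  0.5] nut torque (clockwise +) Fpart 0.06 Tz 0.40
```

>>> jog_arm(
  steps=[
    {"grip":-1,"offset":[0.02,0.01,-0.33],"spin":0.03},
    {"grip":-1,"offset":[0.02,0.01,-0.33],"spin":0.03},
    {"grip":-1,"offset":[0.02,0.01,-0.33],"spin":0.03},
  ],
)

```text
t: 12.45
tcp_pos: [0.4575, 0.1164, 0.1897]
eef_rot: [0.783, 1.543, -0.286]
force: [-1.8, -2.5, 3.0]
grip_width: 0.0222
```

```bash
python3 -c "
from h import *
from station import bot
o=bot.get_obs();st(o,(.549,.1665))"
```

```text
t 12.45 tcp [0.4575 0.1164 0.1897] zyaw -1.069 down [ 0.026 -0.008 -1.   ] F [-1.8 -2.5  3. ] T [-0.14  0.02  0.28] w 0.0222 q7 -1.58
head [0.5488 0.1664 0.1847] phi 0.502 tool F [-3.  -2.7  1.4] nut torque (clockwise +) Fpart 0.14 Tz 0.28
```

>>> jog_arm(
  steps=[
    {"grip":-1,"offset":[0.01,0.02,-0.33],"spin":0.03},
    {"grip":-1,"offset":[0.01,0.02,-0.33],"spin":0.03},
    {"grip":-1,"offset":[0.01,0.02,-0.33],"spin":0.03},
  ],
)

```text
t: 12.82
tcp_pos: [0.4531, 0.1253, 0.1893]
eef_rot: [0.838, 1.543, -0.325]
force: [-2.5, -2.8, 3.8]
grip_width: 0.0219
```

```bash
python3 -c "
from h import *
from station import bot
o=bot.get_obs();st(o,(.549,.1665))"
```

```text
t 12.82 tcp [0.4531 0.1253 0.1893] zyaw -1.164 down [ 0.026 -0.009 -1.   ] F [-2.5 -2.8  3.8] T [-0.26  0.12  0.22] w 0.0219 q7 -1.70
head [0.5487 0.1664 0.1844] phi 0.407 tool F [-3.8 -3.3  1.7] nut torque (clockwise +) Fpart 0.17 Tz 0.22
```

>>> jog_arm(
  steps=[
    {"grip":-1,"offset":[0,0,-0.33],"spin":0.03},
    {"grip":-1,"offset":[0,0,-0.33],"spin":0.03},
    {"grip":-1,"offset":[0,0,-0.33],"spin":0.03},
  ],
)

```text
t: 13.2
tcp_pos: [0.4495, 0.1347, 0.1895]
eef_rot: [0.926, 1.542, -0.333]
force: [-0.8, -1.6, 2.2]
grip_width: 0.0222
```

```bash
python3 -c "
from h import *
from station import bot
o=bot.get_obs();st(o,(.549,.1665))"
```

```text
t 13.20 tcp [0.4495 0.1347 0.1895] zyaw -1.259 down [ 0.027 -0.009 -1.   ] F [-0.8 -1.6  2.2] T [-0.25 -0.23  0.19] w 0.0222 q7 -1.82
head [0.5487 0.1665 0.1848] phi 0.311 tool F [-2.2 -1.2  1.4] nut torque (clockwise +) Fpart 0.14 Tz 0.19
```

>>> jog_arm(
  steps=[
    {"grip":-1,"offset":[0,0,-0.33],"spin":0.03},
    {"grip":-1,"offset":[0,0,-0.33],"spin":0.03},
    {"grip":-1,"offset":[0,0,-0.33],"spin":0.03},
  ],
)

```text
t: 13.58
tcp_pos: [0.4469, 0.1443, 0.1894]
eef_rot: [1.01, 1.542, -0.345]
force: [-0.3, -2.2, 1.3]
grip_width: 0.0221
```

```bash
python3 -c "
from h import *
from station import bot
o=bot.get_obs();st(o,(.549,.1665))"
```

```text
t 13.57 tcp [0.4469 0.1443 0.1894] zyaw -1.355 down [ 0.027 -0.01  -1.   ] F [-0.3 -2.2  1.3] T [-0.21 -0.27  0.17] w 0.0221 q7 -1.94
head [0.5486 0.1665 0.185 ] phi 0.216 tool F [-1.3 -0.7  2.1] nut torque (clockwise +) Fpart 0.22 Tz 0.17
```

>>> jog_arm(
  steps=[
    {"grip":-1,"offset":[0.01,0,-0.33],"spin":0.03},
    {"grip":-1,"offset":[0.01,0,-0.33],"spin":0.03},
  ],
)

```text
t: 13.82
tcp_pos: [0.4457, 0.1508, 0.1892]
eef_rot: [1.067, 1.541, -0.351]
force: [-0.1, -1.7, 1.8]
grip_width: 0.0222
```

```bash
python3 -c "
from h import *
from station import bot
o=bot.get_obs();st(o,(.549,.1665))"
```

```text
t 13.82 tcp [0.4457 0.1508 0.1892] zyaw -1.418 down [ 0.028 -0.01  -1.   ] F [-0.1 -1.7  1.8] T [-0.37 -0.24  0.21] w 0.0222 q7 -2.01
head [0.5486 0.1665 0.1849] phi 0.153 tool F [-1.8 -0.3  1.7] nut torque (clockwise +) Fpart 0.18 Tz 0.21
```

>>> jog_arm(
  steps=[
    {"grip":-1,"offset":[0.01,0,-0.33],"spin":0.03},
    {"grip":-1,"offset":[0.01,0,-0.33],"spin":0.03},
  ],
)

```text
t: 14.08
tcp_pos: [0.4448, 0.1574, 0.189]
eef_rot: [1.119, 1.541, -0.362]
force: [-0.1, -1.4, 3.2]
grip_width: 0.0216
```

```bash
python3 -c "
from h import *
from station import bot
o=bot.get_obs();st(o,(.549,.1665))"
```

```text
t 14.07 tcp [0.4448 0.1574 0.189 ] zyaw -1.481 down [ 0.028 -0.011 -1.   ] F [-0.1 -1.4  3.2] T [-0.29 -0.18  0.2 ] w 0.0216 q7 -2.09
head [0.5485 0.1666 0.1848] phi 0.089 tool F [-3.2 -0.2  1.4] nut torque (clockwise +) Fpart 0.15 Tz 0.20
```

>>> jog_arm(
  steps=[
    {"grip":-1,"offset":[0,0,-0.33],"spin":0.03},
    {"grip":-1,"offset":[0,0,-0.33],"spin":0.03},
  ],
)

```text
t: 14.32
tcp_pos: [0.4444, 0.164, 0.189]
eef_rot: [1.173, 1.54, -0.372]
force: [-0.2, -2.0, 1.6]
grip_width: 0.0222
```

```bash
python3 -c "
from h import *
from station import bot
o=bot.get_obs();st(o,(.549,.1665))"
```

```text
t 14.32 tcp [0.4444 0.164  0.189 ] zyaw -1.545 down [ 0.028 -0.011 -1.   ] F [-0.2 -2.   1.6] T [-0.37 -0.32  0.16] w 0.0222 q7 -2.17
head [0.5485 0.1666 0.1849] phi 0.026 tool F [-1.6 -0.2  2. ] nut torque (clockwise +) Fpart 0.21 Tz 0.16
```

>>> jog_arm(
  steps=[
    {"grip":-1,"offset":[0,0,-0.33],"spin":0.03},
    {"grip":-1,"offset":[0,0,-0.33],"spin":0.03},
  ],
)

```text
t: 14.58
tcp_pos: [0.4444, 0.1706, 0.189]
eef_rot: [1.226, 1.54, -0.382]
force: [0.7, -1.3, 1.6]
grip_width: 0.0224
```

```bash
python3 -c "
from h import *
from station import bot
o=bot.get_obs();st(o,(.549,.1665))"
```

```text
t 14.57 tcp [0.4444 0.1706 0.189 ] zyaw -1.608 down [ 0.029 -0.012 -1.   ] F [ 0.7 -1.3  1.6] T [-0.41 -0.25  0.15] w 0.0224 q7 -2.25
head [0.5485 0.1667 0.185 ] phi -0.038 tool F [-1.6  0.8  1.3] nut torque (clockwise +) Fpart 0.13 Tz 0.15
```

>>> jog_arm(
  steps=[
    {"grip":-1,"offset":[0,0.01,-0.33],"spin":0.03},
    {"grip":-1,"offset":[0,0.01,-0.33],"spin":0.03},
  ],
)

```text
t: 14.82
tcp_pos: [0.4448, 0.1772, 0.1888]
eef_rot: [1.27, 1.54, -0.402]
force: [-0.9, -2.7, 2.0]
grip_width: 0.0219
```

```bash
python3 -c "
from h import *
from station import bot
o=bot.get_obs();st(o,(.549,.1665))"
```

```text
t 14.82 tcp [0.4448 0.1772 0.1888] zyaw -1.672 down [ 0.029 -0.012 -1.   ] F [-0.9 -2.7  2. ] T [-0.47 -0.14  0.2 ] w 0.0219 q7 -2.33
head [0.5485 0.1667 0.1849] phi -0.101 tool F [-2.  -0.5  2.7] nut torque (clockwise +) Fpart 0.29 Tz 0.20
```

>>> jog_arm(
  steps=[
    {"grip":-1,"offset":[0,0,-0.33],"spin":0.03},
  ],
)

```text
t: 14.95
tcp_pos: [0.4452, 0.1804, 0.1888]
eef_rot: [1.288, 1.54, -0.416]
force: [0.3, -2.5, 1.4]
grip_width: 0.0219
```

```bash
python3 -c "
from h import *
from station import bot
o=bot.get_obs();st(o,(.549,.1665))"
```

```text
t 14.95 tcp [0.4452 0.1804 0.1888] zyaw -1.703 down [ 0.029 -0.013 -1.   ] F [ 0.3 -2.5  1.4] T [-0.65 -0.36  0.26] w 0.0219 q7 -2.37
head [0.5484 0.1666 0.1849] phi -0.132 tool F [-1.3  0.7  2.4] nut torque (clockwise +) Fpart 0.25 Tz 0.26
```

Torque is now 0.51, which may be the start of the climb. Next step, a small one.

>>> jog_arm(
  steps=[
    {"grip":-1,"offset":[0,0.01,-0.33],"spin":0.03},
  ],
)

```text
t: 15.08
tcp_pos: [0.4457, 0.1835, 0.1887]
eef_rot: [1.302, 1.539, -0.433]
force: [-1.4, -3.2, 2.0]
grip_width: 0.0219
```

```bash
python3 -c "
from h import *
from station import bot
o=bot.get_obs();st(o,(.549,.1665))"
```

```text
t 15.07 tcp [0.4457 0.1835 0.1887] zyaw -1.735 down [ 0.028 -0.013 -1.   ] F [-1.4 -3.2  2. ] T [-0.6  -0.12  0.34] w 0.0219 q7 -2.41
head [0.5484 0.1665 0.1849] phi -0.164 tool F [-2.  -0.8  3.4] nut torque (clockwise +) Fpart 0.35 Tz 0.34
```

Torque is 0.69 and climbing, so the plate is bearing. One more small step.

>>> jog_arm(
  steps=[
    {"grip":-1,"offset":[0,0,-0.33],"spin":0.03},
  ],
)

```text
t: 15.2
tcp_pos: [0.4462, 0.1866, 0.1886]
eef_rot: [1.315, 1.539, -0.451]
force: [-0.7, -3.4, 3.0]
grip_width: 0.0218
```

```bash
python3 -c "
from h import *
from station import bot
o=bot.get_obs();st(o,(.549,.1665))"
```

```text
t 15.20 tcp [0.4462 0.1866 0.1886] zyaw -1.766 down [ 0.028 -0.014 -1.   ] F [-0.7 -3.4  3. ] T [-0.59 -0.26  0.46] w 0.0218 q7 -2.44
head [0.5483 0.1663 0.1848] phi -0.196 tool F [-3.   0.   3.5] nut torque (clockwise +) Fpart 0.37 Tz 0.46
```

>>> jog_arm(
  steps=[
    {"grip":-1,"offset":[0,0,-0.22],"spin":0.02},
  ],
)

```text
t: 15.32
tcp_pos: [0.4466, 0.1887, 0.1886]
eef_rot: [1.323, 1.539, -0.464]
force: [-0.5, -3.2, 2.1]
grip_width: 0.0222
```

```bash
python3 -c "
from h import *
from station import bot
o=bot.get_obs();st(o,(.549,.1665))"
```

```text
t 15.32 tcp [0.4466 0.1887 0.1886] zyaw -1.787 down [ 0.028 -0.014 -0.999] F [-0.5 -3.2  2.1] T [-0.55 -0.18  0.55] w 0.0222 q7 -2.47
head [0.5483 0.1663 0.1848] phi -0.217 tool F [-2.1  0.3  3.2] nut torque (clockwise +) Fpart 0.34 Tz 0.55
```

Torque is 0.89 N m, which is firm, so I stop here. Now a little anticlockwise to unload the socket.

>>> jog_arm(
  steps=[
    {"grip":-1,"offset":[0,0.01,0.42],"spin":-0.04},
    {"grip":-1,"offset":[0,0.01,0.42],"spin":-0.04},
    {"grip":-1,"offset":[-0.05,0,0.3],"spin":-0.03},
    {"grip":-1,"offset":[-0.05,0,0],"spin":0},
  ],
)

```text
t: 15.82
tcp_pos: [0.4449, 0.1775, 0.1897]
eef_rot: [1.225, 1.539, -0.451]
force: [2.4, 0.1, -3.7]
grip_width: 0.022
```

```bash
python3 -c "
from h import *
from station import bot
o=bot.get_obs();st(o,(.549,.1665));print((axes(o).T@[0,0,1]).round(3))"
```

```text
t 15.82 tcp [0.4449 0.1775 0.1897] zyaw -1.675 down [ 0.029 -0.014 -0.999] F [ 2.4  0.1 -3.7] T [-0.06 -0.47  0.25] w 0.0220 q7 -2.33
head [0.5485 0.1666 0.1858] phi -0.105 tool F [ 3.7  2.3 -0.4] nut torque (clockwise +) Fpart -0.04 Tz 0.25
[-0.999  0.03   0.011]
```

>>> jog_arm(
  steps=[
    {"grip":-1,"offset":[0,0.03,0.3],"spin":-0.04},
    {"grip":-1,"offset":[-0.2,0.03,0],"spin":0},
    {"grip":-1,"offset":[-0.4,0.01,0],"spin":0},
  ],
)

```text
t: 16.2
tcp_pos: [0.4446, 0.1739, 0.1948]
eef_rot: [1.134, 1.54, -0.505]
force: [5.9, 0.7, -8.7]
grip_width: 0.0222
```

```bash
python3 -c "
from h import *
from station import bot
o=bot.get_obs();st(o,(.549,.1665));print((axes(o).T@[0,0,1]).round(3))"
```

```text
t 16.20 tcp [0.4446 0.1739 0.1948] zyaw -1.639 down [ 0.027 -0.015 -1.   ] F [ 5.9  0.7 -8.7] T [ 0.06 -0.47  0.15] w 0.0222 q7 -2.29
head [0.5485 0.1668 0.1907] phi -0.068 tool F [ 8.8  5.6 -1.3] nut torque (clockwise +) Fpart -0.12 Tz 0.15
[-1.     0.027  0.013]
```

>>> jog_arm(
  steps=[
    {"grip":-1,"offset":[-0.3,0.1,0],"spin":0},
    {"grip":-1,"offset":[-0.4,0.03,0],"spin":0},
    {"grip":-1,"offset":[-0.4,0.02,0],"spin":0},
  ],
)

```text
t: 16.58
tcp_pos: [0.4446, 0.1743, 0.2056]
eef_rot: [1.071, 1.543, -0.569]
force: [-0.7, -0.5, -4.7]
grip_width: 0.0223
```

```bash
python3 -c "
from h import *
from station import bot
o=bot.get_obs();st(o,(.549,.1665));print((axes(o).T@[0,0,1]).round(3))"
```

```text
t 16.57 tcp [0.4446 0.1743 0.2056] zyaw -1.641 down [ 0.023 -0.015 -1.   ] F [-0.7 -0.5 -4.7] T [0.12 0.33 0.01] w 0.0223 q7 -2.28
head [0.5484 0.167  0.2012] phi -0.070 tool F [ 4.7 -0.8  0.4] nut torque (clockwise +) Fpart 0.05 Tz 0.01
[-1.     0.024  0.013]
```

Free of the nut. Lift clear and go back over the mat.

>>> jog_arm(
  steps=[
    {"grip":-1,"offset":[-1.7,0.04,0],"spin":0},
    {"grip":-1,"offset":[-1.7,0.04,0],"spin":0},
    {"grip":-1,"offset":[-1.7,0.04,0],"spin":-0.14},
    {"grip":-1,"offset":[-1.7,0.5,0],"spin":-0.15},
    {"grip":-1,"offset":[0,-0.5,5],"spin":0},
    {"grip":-1,"offset":[0,-0.8,5],"spin":0},
    {"grip":-1,"offset":[0,-0.8,5],"spin":0},
    {"grip":-1,"offset":[0,-0.8,5],"spin":0},
    {"grip":-1,"offset":[0,-0.8,5],"spin":0},
    {"grip":-1,"offset":[0,-0.8,5],"spin":0},
  ],
)

```text
t: 17.82
tcp_pos: [0.4778, -0.1295, 0.2956]
eef_rot: [1.063, 1.529, -0.269]
force: [-0.2, 0.3, -4.8]
grip_width: 0.0223
```

```bash
python3 -c "
from h import *
from station import bot
o=bot.get_obs();st(o,(.549,.1665));print(delta(o,[.469,-.193,.1],.2234-np.pi/2))"
```

```text
t 17.82 tcp [ 0.4778 -0.1295  0.2956] zyaw -1.333 down [ 0.04  -0.011 -0.999] F [-0.2  0.3 -4.8] T [ 0.05  0.13 -0.03] w 0.0223 q7 -1.22
head [ 0.5791 -0.1049  0.2924] phi 0.238 tool F [ 4.8 -0.3 -0.4] nut torque (clockwise +) Fpart -0.08 Tz -0.03
(array([19.58, -3.08,  5.57]), np.float64(0.015), np.float64(-1.333))
```

>>> jog_arm(
  steps=[
    {"grip":-1,"offset":[2,-1,2.5],"spin":0.015},
    {"grip":-1,"offset":[3,-0.7,2],"spin":0},
    {"grip":-1,"offset":[3.5,-0.5,1],"spin":0},
    {"grip":-1,"offset":[4,-0.4,0.1],"spin":0},
    {"grip":-1,"offset":[4,-0.3,0],"spin":0},
    {"grip":-1,"offset":[3,-0.2,0],"spin":0},
    {"grip":-1,"offset":[0,0,0],"spin":0},
  ],
)

```text
t: 18.7
tcp_pos: [0.4735, -0.2015, 0.1061]
eef_rot: [1.087, 1.515, -0.268]
force: [-0.2, 0.4, -3.9]
grip_width: 0.0218
```

```bash
python3 -c "
from h import *
from station import bot
o=bot.get_obs();st(o,(.549,.1665));print(delta(o,[.469,-.193,.012],.2234-np.pi/2),(axes(o).T@[0,0,1]).round(3))
f=bot.grab_frame('wrist');cv2.imwrite('pics/w6.png',f['img'][:,:,::-1])"
```

```text
t 18.70 tcp [ 0.4735 -0.2015  0.1061] zyaw -1.356 down [ 0.054 -0.015 -0.998] F [-0.2  0.4 -3.9] T [ 0.04  0.18 -0.01] w 0.0218 q7 -1.15
head [ 0.5754 -0.1794  0.1043] phi 0.215 tool F [ 3.9 -0.3 -0.6] nut torque (clockwise +) Fpart -0.09 Tz -0.01
(array([ 9.36, -0.73, -1.17]), np.float64(-0.009), np.float64(-1.356)) [-0.998  0.05   0.026]
```

View pics/w6.png

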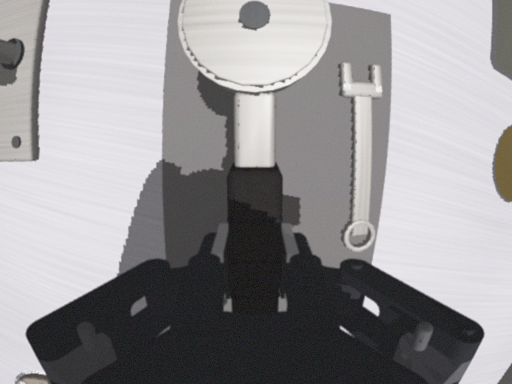

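The wrench is held as before, with its hole at (254,15), the mat below it and the spanner clear at (360,150). The tool leans about 3°, head slightly up, so I lower gently.

>>> jog_arm(
  steps=[
    {"grip":-1,"offset":[3.5,-0.3,-0.7],"spin":0},
    {"grip":-1,"offset":[3.5,-0.25,-0.4],"spin":0},
    {"grip":-1,"offset":[1.2,-0.1,-0.1],"spin":0},
  ],
)

```text
t: 19.12
tcp_pos: [0.4763, -0.1945, 0.0306]
eef_rot: [1.076, 1.501, -0.281]
force: [0.4, -0.3, -4.0]
grip_width: 0.0219
```

```bash
python3 -c "
from h import *
from station import bot
o=bot.get_obs();st(o,(.549,.1665));print(delta(o,[.469,-.193,.012],.2234-np.pi/2),(axes(o).T@[0,0,1]).round(3))"
```

```text
t 19.12 tcp [ 0.4763 -0.1945  0.0306] zyaw -1.357 down [ 0.067 -0.019 -0.998] F [ 0.4 -0.3 -4. ] T [ 0.01  0.29 -0.04] w 0.0219 q7 -1.22
head [ 0.5781 -0.1725  0.03  ] phi 0.214 tool F [4.  0.1 0.3] nut torque (clockwise +) Fpart 0.17 Tz -0.04
(array([ 1.8 , -0.79, -0.36]), np.float64(-0.01), np.float64(-1.357)) [-0.998  0.062  0.033]
```

>>> jog_arm(
  steps=[
    {"grip":-1,"offset":[0.8,-0.4,-0.3],"spin":0},
    {"grip":-1,"offset":[0.5,-0.2,0],"spin":0},
  ],
)

```text
t: 19.38
tcp_pos: [0.4722, -0.1936, 0.019]
eef_rot: [1.072, 1.497, -0.284]
force: [-0.4, 1.1, -4.6]
grip_width: 0.0221
```

```bash
python3 -c "
from h import *
from station import bot
o=bot.get_obs();st(o,(.549,.1665))"
```

```text
t 19.38 tcp [ 0.4722 -0.1936  0.019 ] zyaw -1.357 down [ 0.07  -0.021 -0.997] F [-0.4  1.1 -4.6] T [ 0.06  0.21 -0.03] w 0.0221 q7 -1.22
head [ 0.5741 -0.1716  0.0187] phi 0.213 tool F [ 4.5 -0.4 -1.3] nut torque (clockwise +) Fpart -0.22 Tz -0.03
```

>>> jog_arm(
  squeeze=30,
  steps=[
    {"grip":-1,"offset":[0.25,0,0],"spin":0},
    {"grip":-1,"offset":[0.2,0,0],"spin":0},
    {"grip":-1,"offset":[0.2,0,0],"spin":0},
  ],
)

```text
t: 19.75
tcp_pos: [0.4737, -0.1944, 0.014]
eef_rot: [1.069, 1.495, -0.288]
force: [1.3, 2.7, 3.9]
grip_width: 0.0223
```

```bash
python3 -c "
from h import *
from station import bot
o=bot.get_obs();st(o,(.549,.1665))"
```

```text
t 19.75 tcp [ 0.4737 -0.1944  0.014 ] zyaw -1.358 down [ 0.073 -0.022 -0.997] F [1.3 2.7 3.9] T [ 0.54 -0.07 -0.1 ] w 0.0223 q7 -1.23
head [ 0.5756 -0.1724  0.0139] phi 0.213 tool F [-3.9  2.1 -2.3] nut torque (clockwise +) Fpart 0.26 Tz -0.10
```

>>> jog_arm(
  squeeze=20,
  steps=[
    {"grip":-1,"offset":[0.15,0,0],"spin":0},
    {"grip":-1,"offset":[0.15,0,0],"spin":0},
  ],
)

```text
t: 20.0
tcp_pos: [0.4745, -0.1949, 0.0116]
eef_rot: [1.065, 1.494, -0.292]
force: [-0.7, 1.9, 10.1]
grip_width: 0.0222
```

```bash
python3 -c "
from h import *
from station import bot
o=bot.get_obs();st(o,(.549,.1665))"
```

```text
t 20.00 tcp [ 0.4745 -0.1949  0.0116] zyaw -1.358 down [ 0.074 -0.022 -0.997] F [-0.7  1.9 10.1] T [ 0.18  1.29 -0.04] w 0.0222 q7 -1.23
head [ 0.5764 -0.1729  0.0116] phi 0.212 tool F [-10.1   0.4  -1.7] nut torque (clockwise +) Fpart -0.39 Tz -0.04
```

>>> jog_arm(
  steps=[
    {"grip":-0.3,"offset":[0,0,0],"spin":0},
    {"grip":0,"offset":[0,0,0],"spin":0},
    {"grip":0.5,"offset":[0,0,0],"spin":0},
    {"grip":0.5,"offset":[0,0,0],"spin":0},
    {"grip":0.5,"offset":[0,0,0],"spin":0},
  ],
)

```text
t: 20.62
tcp_pos: [0.4752, -0.195, 0.0118]
eef_rot: [1.067, 1.492, -0.29]
force: [0.5, -0.3, -0.1]
grip_width: 0.0637
```

>>> jog_arm(
  steps=[
    {"grip":0.5,"offset":[-2,0.1,0],"spin":0},
    {"grip":0.5,"offset":[-4,0.2,0],"spin":0},
    {"grip":0.5,"offset":[-5,0.2,0],"spin":0},
    {"grip":0.5,"offset":[-5,0.2,0],"spin":0},
    {"grip":0.5,"offset":[0,-4,4],"spin":0},
    {"grip":0.5,"offset":[0,-4,4],"spin":0},
    {"grip":0.5,"offset":[0,-3,5],"spin":0},
    {"grip":0.5,"offset":[0,-3,5],"spin":0},
    {"grip":0.5,"offset":[0,0,0],"spin":0},
  ],
)

```text
t: 21.75
tcp_pos: [0.3693, -0.4014, 0.1757]
eef_rot: [1.045, 1.489, -0.309]
force: [0.9, -0.2, -0.2]
grip_width: 0.0637
```

```bash
python3 - <<'E'
from h import *
from station import bot
o=bot.get_obs();show(o)
f=bot.grab_frame("side");t=bot.grab_frame("top");np.savez("pics/s9.npz",**f);np.savez("pics/t9.npz",**t)
a=f["img"][130:290,220:360,::-1];b=t["img"][120:230,170:350,::-1]
cv2.imwrite("pics/f9.png",np.hstack([cv2.resize(a,(437,500),interpolation=cv2.INTER_CUBIC),cv2.copyMakeBorder(cv2.resize(b,(360,220),interpolation=cv2.INTER_CUBIC),0,280,0,0,cv2.BORDER_CONSTANT)]))
E
```

```text
t 21.75 tcp [ 0.3693 -0.4014  0.1757] zyaw -1.355 down [ 0.077 -0.025 -0.997] F [ 0.9 -0.2 -0.2] T [ 0.07  0.1  -0.04] w 0.0637 q7 -0.61
```

View pics/f9.png

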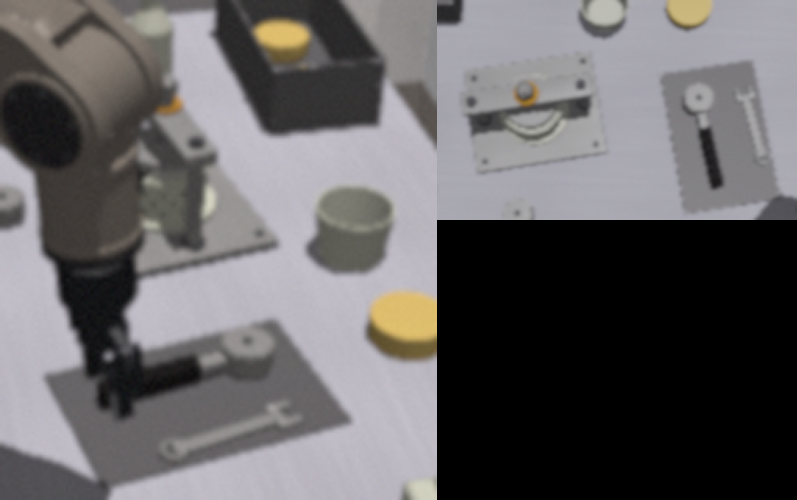

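The wrench lies flat on the mat, with its head at (698,97) and the handle ending near (715,185) in the top inset. The spanner and press look unchanged, and the gripper is clear at z = 0.176 m. I'm handing in.

```bash
python3 -c "
from station import bot
print(bot.finish_job())"
```

```text
the job is handed in; nothing more can be done
None
```

The job is done and handed in at about 22 s of the 72 s allowed. No verdict was reported.

- **Wrench:** I took the ratchet wrench on the grey mat, the farthest from the base of the three lookalikes. Its socket dropped fully onto the nut on the first try, with the mouth at about 0.184 m against 0.1845 m expected.
- **Tightening:** I used one clockwise swing, one back swing and a second clockwise swing. Torque held at about 0.4 N m in the air, then climbed 0.51, 0.69, 0.83 and 0.89 N m. I stopped at 0.89, inside the firm range of 0.7 to 1.1. These readings scatter by roughly 0.1 N m.
- **Lifting off:** I backed the wrench off anticlockwise by about 0.15 rad and lifted it. It dragged lightly on the nut for a moment, at most about 9 N including its own weight, and then came free.
- **Last checks:** The final side and top views show the wrench flat on the mat in about its original place, with the spanner where it was. In the top view the press and mould look as at the start. The gripper is open and well clear.
- **What was off:** The tool had tilted by about 4.5° at the end, so I levelled the wrench by pressing it onto the mat with about 10 N before letting go. I judged the plate's contact with the lid from torque alone; I did not measure the remaining gap from the pictures.

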